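# Press a silver cup at the guarded bench press

## Robot

A 6-joint arm with a two-finger parallel gripper is mounted at the origin on a cart in front of the work surface, level with it; the furniture and walls round the work are solid. World frame = base frame: x ahead of the robot, y to its left, z up, the work surface at z = 0. Lengths are in m, angles in rad, forces in N, time in s.
With the tool pointing down it reaches from about 0.35 to 0.85 m from the base axis. Payload 8.1 kg.
Tool frame: the origin (TCP) lies between the finger pads; the fingertips stand 19 mm ahead of it and the grasp point (between the pads) is the TCP; z points along the fingers, y is the line along which they close (so a half turn about z gives the same grasp; the last joint's range is limited). The gripper opens to 85 mm and grips with 20 to 120 N. Pads are 22 mm wide; open, the fingers measure 114 mm over their backs; the gripper's body (76 mm by 85 mm) begins 54 mm behind the grasp point. The pads swing forward as they close: fully open they stand 13 mm farther back than shut.
Start: joints at [1.258, 0.13, 1.488, -0, 1.523, -0.085], TCP at [0.135, 0.585, 0.25] pointing down, gripper open.
Joint ranges: [-2.96, 2.96], [-0.89, 2.26], [0.02, 2.5], [-1.34, 4.48], [0, 2.73], [-2.66, 2.66]. Speed limits (rad/s): [2.39, 2.39, 2.79, 3.14, 3.14, 3.14].

## Interface

Orientations are given as [roll, pitch, yaw] about the fixed x, y, z axes, in that order (R = Rz(yaw) Ry(pitch) Rx(roll)).
In Python, from rig import sense, snapshot, sign_off gives the robot as it stands.
- The arm moves only by the tool arm_command, never from a script. Its arguments are lists of equal length, an entry for each row: "claw": the gripper command: -1 is shut, 1 is fully open, values between are in proportion; "slide": the shift along the world's x, y, z in cm, a list of three; "yaw": the turn about the world's z in rad. In form: {"claw": [claw, ...], "slide": [[x, y, z], ...], "yaw": [yaw, ...]}. A call has exactly 5 rows; each row shifts and turns the commanded pose from where the row before left it; what a row does not reach is not made up. A row lasts 1/10 s, in which the tool goes at most 50 mm and 8.59 degrees, less where a joint would pass 70% of its speed; a pose out of reach is approached as far as the arm can. A call with a gripper value outside its range is refused whole. The fingers move at their own pace and stop on an object; "squeeze" is the grip in N (left out, the last holds). Time passes only in rows, so rows that do not move let the fingers close, or fill a call up. It gives the time, the measured TCP pose, the force, the opening and the grip force at its end, in the units of the state.
- sense(): the state, without advancing time (a new reading comes with each control period).
- snapshot(name): name is "side" or "top"; returns a dict with "img" (384x512x3 uint8, blue, green, red), "fovy" (degrees; the focal length in pixels is half the picture's height over the tangent of half this angle, whatever the lens; pixels are square), "cx", "cy" (the principal point, pixels), "distortion" ([k1, k2, p1, p2, k3] as OpenCV has them; the pictures are not rectified), "T" (4x4, takes a point from camera to world coordinates). Camera axes: x right, y up, looking along -z (the intrinsics and any distortion apply to the point x, -y, -z); pixel columns grow to the right and rows downward; lengths in m; the calibration is good to about 2 mm. A picture is of the moment at which its call begins. There is no depth.
- sign_off(): hands the job in; it is judged then, once.
The state is a dict: "clock": time; "joint_positions": joint angles; "qvel": joint speeds; "joint_efforts": joint torques, N m; "ee_pos": TCP position; "ee_rot": TCP orientation; "force": force on the tool from outside, world axes, zero at the start; "torque": the same for the moment, N m; "grip_width": finger opening in m; "finger_force": force on a finger pad.
Only numpy, scipy, OpenCV 4.12 (cv2) and the standard library are available. Lean on these libraries where they do the work, as an engineer would, in place of code of your own. Each camera call takes 0.05 s, during which the arm holds its last target. There are 200 camera calls.

## Task

With the fingertips, push the blue block of the press's sliding carriage straight in until the carriage stops, fully home. Then reach down through the window of the yellow guard, press the red lever right down to its stop and keep it there: finish while still holding it down. Do not press the lever before the carriage is home, do not touch the yellow guard at all, and leave the loose tools and the jar on the bench where they are.

Things in the scene. Friction and masses are not known exactly. Their poses are not given: they have to be found in the camera images.
- press: Grey bench press fixed to the bench, 245 x 124 mm in plan, its guard 95 mm high. Origin: on the bench surface under the press, on its centre line. x: from its front (blue push block, robot's side) to its back, the way the carriage is pushed; y to its left; z up. The base reaches from x = -129 to +117 mm and its top is at z = 12 mm; two steel guide bars along the carriage (y = +-46 to +-58 mm) reach z = 22 mm.
- guard: Yellow guard fixed on the press, must not be touched. Same origin and axes as the press. It reaches from x = -40 to +102 mm and y = -62 to +62 mm; 4 mm top plate whose upper face is at z = 95 mm, on corner posts with rods along both sides. The only way to the lever from above is the window in the top plate.
- window (a point): Centre of the guard's rectangular window, on the upper face of the top plate (z = 95 mm). The window measures 76 mm along the press's x and 68 mm along its y; axes as the press.
- push_face (a point): Centre of the upright front face of the carriage's blue push block, moves with the carriage; axes as the press. The face is 88 mm wide (y) and reaches from z = 13 to 52 mm above the bench (this point: 34 mm); it looks to -x of the press; behind it the block slopes down at 45 degrees. At home it still stands 35 mm in front of the guard.
- carriage (a joint): Slide of the die carriage with a silver cup in its nest, m: 0 fully out, 0.040 fully home against the stop, pushed along +x of the press. Starts between 0 and 0.012; stays where it is left (about 3 N of friction).
- lever_pad (a point): Centre of the top of the red lever's ribbed pad, moves with the lever. The pad is 30 mm along the press's x and 40 mm along y, and lies under the middle of the window: at rest 20 mm below the guard's upper face, fully pressed about 38 mm below it.
- lever (a joint): Angle of the press lever, rad: 0 at rest (up), 0.28 at its lower stop; the pad then has gone down 18 mm and back by under 2 mm. The hinge lies 67 mm behind the pad. Sprung: about 4 N on the pad at first, about 9 N at the stop; it springs up when released. It drives the ram down on the cup.
- punch: Bystander: black rubber headed hand punch standing on end, 20 mm thick, 60 mm high, origin under its middle.
- loupe: Bystander: black eye loupe, 41 mm wide, 30 mm high, origin under its middle.
- clamp: Bystander: brown wooden ring clamp lying flat, 26 x 130 x 24 mm, origin under its middle.
- jar: Bystander: white plastic jar with a screw cap, 41 mm wide, 100 mm high, origin under its middle.
- files: Bystander: wooden block of needle files, 48 x 105 mm, 150 mm high, origin under its middle.

How it is judged:
By the outcome, as a careful person would: the job done as asked, in the order asked, and still so for the second after the job is handed in, while the arm keeps its last pose, push and grip.
It also fails if it takes over 38 s, if anything falls off the work surface, if the arm or the gripper's body presses on something with over 40 N, if the wrist force passes 120 N, or if a joint passes its speed limit or range.

## Working session

There is one attempt and no reset: what is moved stays moved. The work goes in short steps, Python scripts to look and compute and a tool call to move; the robot and the scene stay as the last step left them, time stands still between calls to the robot, and variables do not carry over. Pictures are saved under pics/ and viewed, at most 10 in all, crops included, and the job is handed in when it is done.

Besides the shell and the picture viewer there is one more tool, called after "Call:" as name(argument=value, ...) on one line, values as JSON. arm_command: Moves the arm, as the interface text tells. Its arguments: {"type":"object","properties":{"claw":{"type":"array"},"slide":{"type":"array"},"yaw":{"type":"array"},"squeeze":{"type":"number"}},"required":["claw","slide","yaw"]}

```bash
mkdir -p pics
python3 - <<'E'
from rig import sense,snapshot
import cv2,pickle
for n in("side","top"):
    s=snapshot(n);pickle.dump(s,open(n+".pkl","wb"));cv2.imwrite(f"pics/{n}0.png",cv2.resize(s["img"],(800,600),interpolation=cv2.INTER_CUBIC))
    print(n,s["fovy"],s["cx"],s["cy"],s["distortion"],s["T"])
print(sense())
E
```

```text
side 55.91818915773371 255.43393628815164 191.9319318086232 [0.03535441 0.         0.         0.         0.        ] [[ 0.99890461 -0.04177255  0.02108625  0.6191219 ]
 [ 0.04058655  0.54919342 -0.83470913 -0.87213721]
 [ 0.0232875   0.83465061  0.55028724  0.60551588]
 [ 0.          0.          0.          1.        ]]
top 48.64647933467141 252.05709417207456 190.06748726755444 [-0.11014271  0.          0.          0.          0.        ] [[-1.68282545e-03  9.94134252e-01 -1.08139990e-01  4.79988402e-01]
 [-9.99998499e-01 -1.62843382e-03  5.91280637e-04 -1.03200961e-01]
 [ 4.11713516e-04  1.08140823e-01  9.94135500e-01  1.13233999e+00]
 [ 0.00000000e+00  0.00000000e+00  0.00000000e+00  1.00000000e+00]]
{'clock': 0.1, 'joint_positions': array([ 1.25760884e+00,  1.31134675e-01,  1.48917164e+00,  1.94781122e-05,
        1.52298357e+00, -8.54085823e-02]), 'qvel': array([ 0.00020295, -0.00023324, -0.00249115,  0.00081934,  0.0014555 ,
        0.00072687]), 'joint_efforts': array([ 1.70041203e-03, -5.70953608e+01, -5.01943731e+01, -2.01171160e-04,
        8.13323655e-03,  1.39509720e-05]), 'ee_pos': array([0.13532317, 0.58406877, 0.24931931]), 'ee_rot': array([-3.13990326e+00, -1.64165638e-04,  2.91381266e+00]), 'force': array([ 0.11225217,  0.78290834, -0.77243896]), 'torque': array([-0.08109447,  0.01095666, -0.03282683]), 'finger_force': 0.0, 'grip_width': 0.08539895294889586}
```

View pics/side0.png

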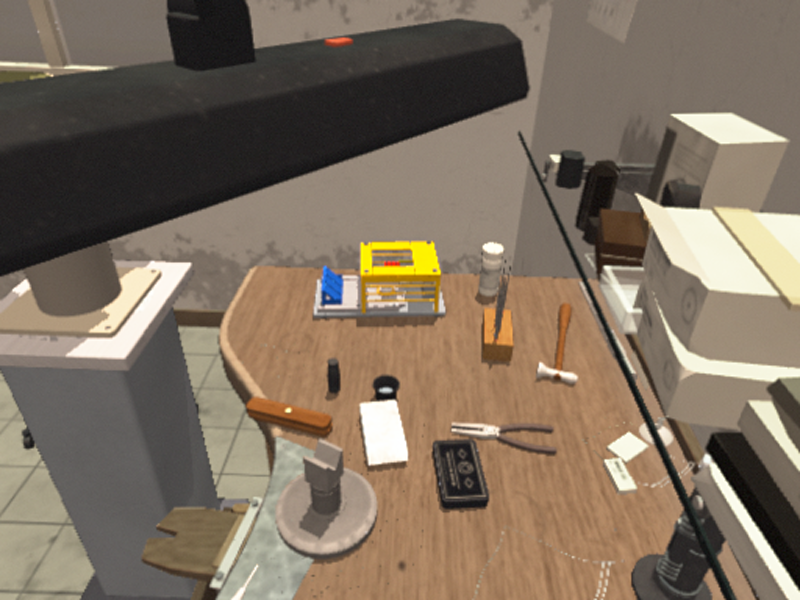

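View pics/top0.png

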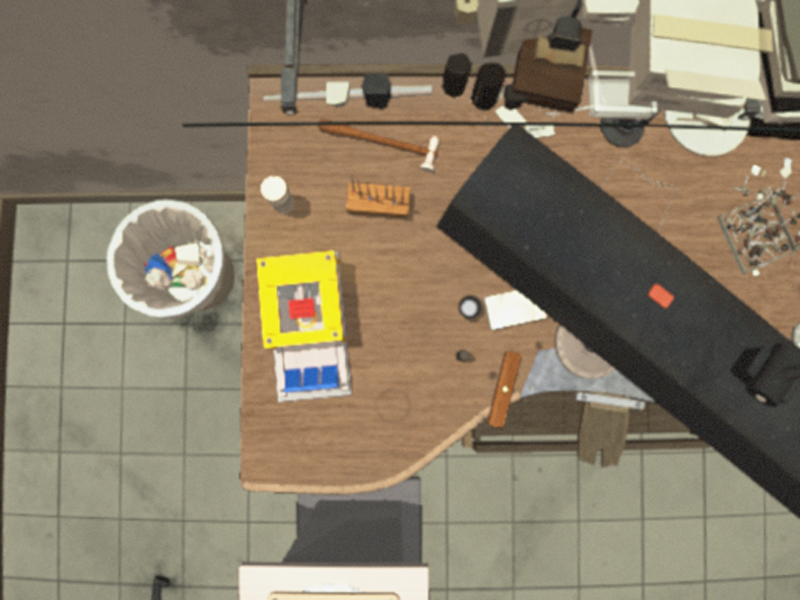

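The side view shows the guard around (400,275) and the blue block at (332,288). The top view shows the guard at (300,300), the blue block at (312,378) and the lever at (302,308). Next I'll crop in closer.

Run:
```python
import cv2,pickle
import numpy as np
t=pickle.load(open("top.pkl","rb"))["img"][150:265,150:240]
s=pickle.load(open("side.pkl","rb"))["img"][145:210,190:295]
a=cv2.resize(t,None,fx=5,fy=5,interpolation=cv2.INTER_CUBIC);b=cv2.resize(s,None,fx=7,fy=7,interpolation=cv2.INTER_CUBIC)
cv2.imwrite("pics/t1.png",a);cv2.imwrite("pics/s1.png",b);print(a.shape,b.shape)
```

```text
(575, 450, 3) (455, 735, 3)
```

View pics/t1.png

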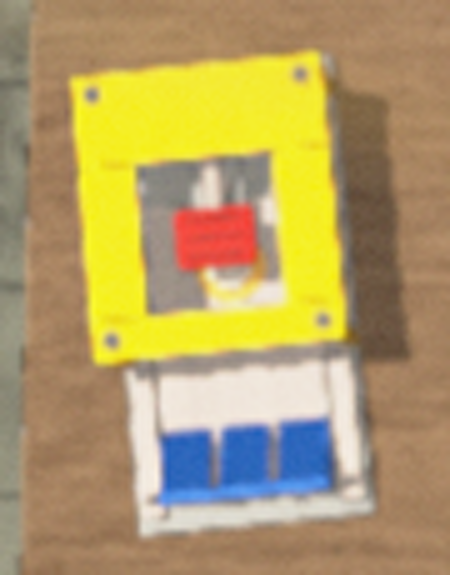

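View pics/s1.png

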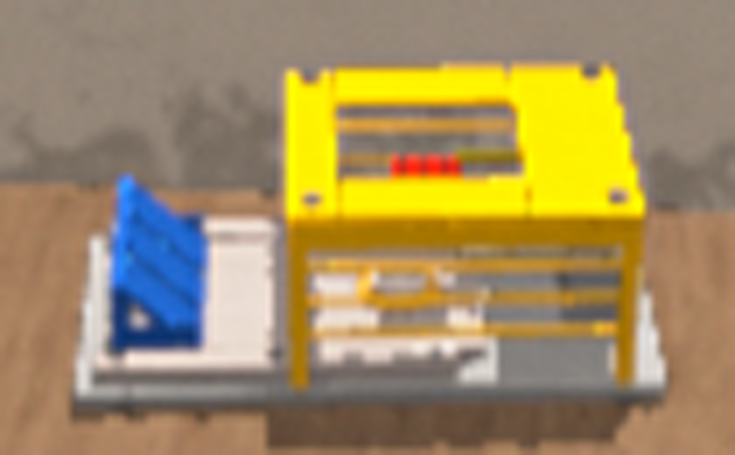

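```bash
cat > h.py <<'E'
import cv2,pickle,numpy as np
from scipy.optimize import least_squares
C={n:pickle.load(open(n+".pkl","rb")) for n in("side","top")}
def KD(c):
    f=192/np.tan(np.radians(c["fovy"]/2));return np.array([[f,0,c["cx"]],[0,f,c["cy"]],[0,0,1.]]),np.array(c["distortion"])
def proj(n,P):
    c=C[n];K,d=KD(c);M=np.linalg.inv(c["T"]);M=np.diag([1,-1,-1,1.])@M
    return cv2.projectPoints(np.atleast_2d(P).astype(float),cv2.Rodrigues(M[:3,:3])[0],M[:3,3],K,d)[0][:,0]
def atz(n,px,z):
    c=C[n];K,d=KD(c);u=cv2.undistortPoints(np.array([[px]],float),K,d)[0,0]
    r=c["T"][:3,:3]@[u[0],-u[1],-1];o=c["T"][:3,3];return o+r*(z-o[2])/r[2]
tp=lambda p:(np.array(p)+.5)/5-.5+150
sp=lambda p:(np.array(p)+.5)/7-.5+np.array([190,145])
def W(p,P):
    P=np.atleast_2d(P)/1000;c,s=np.cos(p[2]),np.sin(p[2]);return np.c_[p[0]+c*P[:,0]-s*P[:,1],p[1]+s*P[:,0]+c*P[:,1],P[:,2]]
def toP(p,w):
    c,s=np.cos(p[2]),np.sin(p[2]);d=w[:2]-p[:2];return np.round(np.array([c*d[0]+s*d[1],-s*d[0]+c*d[1],w[2]])*1000,1)
E
cat > fit.py <<'E'
from h import *
T=[((102,62,95),(70,76)),((102,-62,95),(322,51)),((-40,-62,95),(350,338)),((-40,62,95),(97,365)),((-129,62,12),(140,535)),((-129,-62,12),(375,512))]
S=[((-40,-62,95),(287,217)),((102,-62,95),(645,217)),((-40,62,95),(287,68)),((102,62,95),(612,65)),((-129,-62,12),(78,385)),((117,-62,12),(665,385))]
f=lambda p:np.r_[(proj("top",W(p,[a for a,_ in T]))-[tp(b) for _,b in T]).ravel(),(proj("side",W(p,[a for a,_ in S]))-[sp(b) for _,b in S]).ravel()]
r=least_squares(f,[.6,.06,.1],loss="soft_l1");p=r.x;print(p);print(np.round(f(p).reshape(-1,2),1))
np.save("p.npy",p)
for px in[(135,167),(270,150),(287,302),(145,315)]:print("win",toP(p,atz("top",tp(px),.093)))
for px in[(177,212),(253,207),(259,264),(180,271)]:print("pad",toP(p,atz("top",tp(px),.075)))
for px in[(160,503),(331,488)]:print("ridge",toP(p,atz("top",tp(px),.052)))
print("ridge side far",toP(p,atz("side",sp((122,176)),.052)))
E
python3 fit.py
```

```text
[0.56096781 0.04300788 0.10019202]
[[ 0.4  0. ]
 [-0.4 -0.1]
 [-0.7 -0.4]
 [-0.4 -0.8]
 [ 0.   0.1]
 [-0.   0. ]
 [-0.3  0.2]
 [-0.  -0.3]
 [-0.4  0.5]
 [-0.2  0.6]
 [-1.3  1.6]
 [ 0.5  0.3]]
win [53.7 34.6 93. ]
win [ 55.3 -32.8  93. ]
win [-20.5 -34.4  93. ]
win [-19.8  35.8  93. ]
pad [31.4 18.4 75. ]
pad [ 30.1 -19.9  75. ]
pad [  1.2 -20.4  75. ]
pad [ 1.7 19.4 75. ]
ridge [-112.6   43.3   52. ]
ridge [-113.6  -43.8   52. ]
ridge side far [-111.    47.4   52. ]
```

Call:
arm_command(claw=[-1,-1,-1,-1,-1], slide=[[1.8,-3.7,0],[1.8,-3.7,0],[1.8,-3.7,0],[1.8,-3.7,0],[1.8,-3.7,0]], yaw=[0.06,0.06,0.06,0.06,0.088], squeeze=40)

```text
clock: 0.6
ee_pos: [0.2257, 0.3979, 0.2497]
ee_rot: [-3.141, -0.0, -3.038]
force: [1.4, 0.2, 0.1]
grip_width: 0.0119
finger_force: 0.0
```

Call:
arm_command(claw=[-1,-1,-1,-1,-1], slide=[[1.8,-3.7,0],[1.8,-3.7,0],[1.8,-3.7,0],[1.8,-3.7,0],[1.8,-3.7,0]], yaw=[0,0,0,0,0])

```text
clock: 1.1
ee_pos: [0.3156, 0.2129, 0.25]
ee_rot: [-3.142, 0.0, -3.041]
force: [1.3, -0.6, 0.1]
grip_width: -0.0004
finger_force: 0.0
```

Call:
arm_command(claw=[-1,-1,-1,-1,-1], slide=[[1.8,-3.7,0],[1.8,-3.7,0],[1.8,-3.7,0],[1.8,-3.7,0],[0,0,0]], yaw=[0,0,0,0,0])

```text
clock: 1.6
ee_pos: [0.3886, 0.0625, 0.25]
ee_rot: [-3.14, -0.0, -3.047]
force: [-0.8, 1.0, 0.4]
grip_width: 0.0004
finger_force: 0.0
```

Call:
arm_command(claw=[-1,-1,-1,-1,-1], slide=[[1.8,-3.5,0],[0,0,-3],[0,0,-3],[0,0,-3],[0,0,-3]], yaw=[0,0,0,0,0])

```text
clock: 2.1
ee_pos: [0.405, 0.0319, 0.1289]
ee_rot: [3.141, -0.0, -3.041]
force: [-0.6, -0.3, 0.6]
grip_width: 0.0001
finger_force: 0.0
```

Call:
arm_command(claw=[-1,-1,-1,-1,-1], slide=[[0,0,-3],[0,0,-2],[0,0,-1.7],[0,0,-1],[0,0,0]], yaw=[0,0,0,0,0])

```text
clock: 2.6
ee_pos: [0.404, 0.0319, 0.0518]
ee_rot: [3.141, -0.003, -3.041]
force: [-1.0, -0.4, 0.4]
grip_width: -0.0001
finger_force: 0.0
```

Run:
```python
from rig import sense,snapshot
import cv2
from h import toP
import numpy as np
s=snapshot("side")["img"][120:215,150:300]
cv2.imwrite("pics/s2.png",cv2.resize(s,None,fx=5,fy=5,interpolation=cv2.INTER_CUBIC))
e=sense();print(e["ee_pos"],e["ee_rot"],e["force"],toP(np.load("p.npy"),e["ee_pos"]))
```

```text
[0.40492663 0.03181518 0.05297328] [ 3.14129710e+00 -1.41613864e-03 -3.04106764e+00] [-1.13295399 -0.06221901  1.36339383] [-156.4    4.5   53. ]
```

View pics/s2.png

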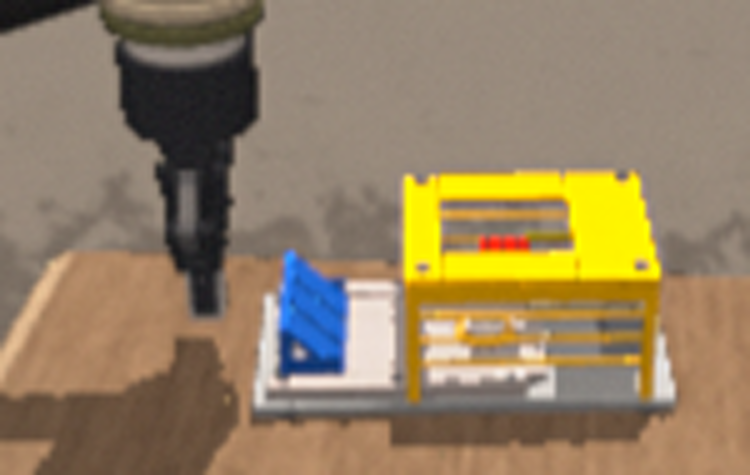

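The gripper stands in front of the blue block, with its tip at (207,312) in the crop and clear of everything. I'll advance and push.

Call:
arm_command(claw=[-1,-1,-1,-1,-1], slide=[[1,-0.3,0],[1,0,0],[0.7,0.07,0],[0.5,0.05,0],[0.5,0.05,0]], yaw=[0,0,0,0,0])

```text
clock: 3.15
ee_pos: [0.4424, 0.0303, 0.0536]
ee_rot: [-3.142, -0.001, -3.041]
force: [-4.0, -0.6, 2.8]
grip_width: 0.0002
finger_force: 1.8
```

Call:
arm_command(claw=[-1,-1,-1,-1,-1], slide=[[0.5,0.05,0],[0.5,0.05,0],[0.5,0.05,0],[0.5,0.05,0],[0.5,0.05,0]], yaw=[0,0,0,0,0])

```text
clock: 3.65
ee_pos: [0.4677, 0.0328, 0.0532]
ee_rot: [3.141, -0.0, -3.041]
force: [-3.4, -0.4, 2.5]
grip_width: -0.0002
finger_force: 1.8
```

Call:
arm_command(claw=[-1,-1,-1,-1,-1], slide=[[0.2,0.02,0],[0.2,0.02,0],[0,0,0],[0,0,0],[0,0,0]], yaw=[0,0,0,0,0])

```text
clock: 4.15
ee_pos: [0.4719, 0.033, 0.0535]
ee_rot: [-3.141, 0.001, -3.042]
force: [0.6, 0.6, 0.3]
grip_width: 0.0001
finger_force: 0.0
```

Call:
arm_command(claw=[-1,-1,-1,-1,-1], slide=[[0.1,0.01,0],[0.1,0.01,0],[0.1,0.01,0],[0.1,0.01,0],[0.1,0.01,0]], yaw=[0,0,0,0,0])

```text
clock: 4.65
ee_pos: [0.4753, 0.0335, 0.053]
ee_rot: [-3.142, -0.003, -3.041]
force: [-11.9, -1.8, 7.9]
grip_width: -0.0001
finger_force: 6.2
```

Call:
arm_command(claw=[-1,-1,-1,-1,-1], slide=[[0.1,0.01,0],[0.1,0.01,0],[0,0,0],[0,0,0],[0,0,0]], yaw=[0,0,0,0,0])

```text
clock: 5.15
ee_pos: [0.4754, 0.0336, 0.0524]
ee_rot: [3.141, -0.007, -3.041]
force: [-17.7, -3.1, 12.1]
grip_width: 0.0003
finger_force: 8.8
```

The carriage is home: the force climbs with no travel, at the predicted x of 0.475. Next I'll back off, rise and go over the window.

Call:
arm_command(claw=[-1,-1,-1,-1,-1], slide=[[-1,-0.1,0],[-2,-0.2,0],[-1,-0.1,1],[0,0,4],[0,0,4]], yaw=[0,0,0,0,0])

```text
clock: 5.65
ee_pos: [0.4373, 0.0299, 0.1434]
ee_rot: [3.141, -0.001, -3.041]
force: [1.4, 0.3, -0.2]
grip_width: 0.0001
finger_force: 0.0
```

Call:
arm_command(claw=[-1,-1,-1,-1,-1], slide=[[0,0,4],[0,0,3],[3,0.3,0],[3,0.3,0],[3,0.3,0]], yaw=[0,0,0,0,0])

```text
clock: 6.15
ee_pos: [0.5302, 0.039, 0.2142]
ee_rot: [-3.141, 0.003, -3.041]
force: [-0.1, 0.1, -0.2]
grip_width: -0.0001
finger_force: 0.0
```

Call:
arm_command(claw=[-1,-1,-1,-1,-1], slide=[[3,0.3,0],[2,0.2,0],[0,0,0],[0,0,0],[0,0,0]], yaw=[0,0,0,0,0])

```text
clock: 6.65
ee_pos: [0.5778, 0.0438, 0.2133]
ee_rot: [3.142, -0.0, -3.041]
force: [0.2, -0.2, -0.1]
grip_width: -0.0001
finger_force: 0.0
```

Run:
```python
from rig import sense,snapshot
import cv2
from h import toP
import numpy as np
a=snapshot("side")["img"][95:210,170:300]
b=snapshot("top")["img"][150:265,120:250]
cv2.imwrite("pics/s3.png",np.hstack([cv2.resize(i,None,fx=3,fy=3,interpolation=cv2.INTER_CUBIC) for i in(a,b)]))
e=sense();print(e["ee_pos"],e["ee_rot"],e["force"],toP(np.load("p.npy"),e["ee_pos"]))
```

```text
[0.57788511 0.043781   0.21351467] [-3.14156605e+00  3.21349289e-04 -3.04141627e+00] [ 0.92328416 -0.47568419 -0.25989806] [ 16.9  -0.9 213.5]
```

View pics/s3.png

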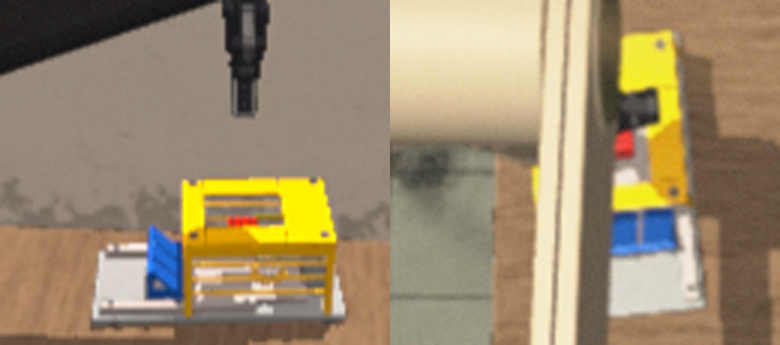

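The side crop shows the tip at (243,115) above the red pad at (243,222), and the block is home. The pose is within 1 mm of the pad centre, so I'll descend.

Call:
arm_command(claw=[-1,-1,-1,-1,-1], slide=[[-0.1,0.1,-3],[0,0,-3],[0,0,-2.5],[0,0,-1.5],[0,0,-1]], yaw=[0,0,0,0,0])

```text
clock: 7.25
ee_pos: [0.5767, 0.0448, 0.1022]
ee_rot: [3.141, -0.001, -3.041]
force: [-0.9, 0.3, 0.2]
grip_width: 0.0003
finger_force: 0.0
```

Call:
arm_command(claw=[-1,-1,-1,-1,-1], slide=[[0,0,-0.5],[0,0,-0.5],[0,0,-0.4],[0,0,-0.4],[0,0,-0.3]], yaw=[0,0,0,0,0])

```text
clock: 7.75
ee_pos: [0.5776, 0.0447, 0.0833]
ee_rot: [-3.141, 0.0, -3.041]
force: [-6.6, -0.5, 7.3]
grip_width: 0.0001
finger_force: 4.1
```

Call:
arm_command(claw=[-1,-1,-1,-1,-1], slide=[[0,0,-0.2],[0,0,-0.2],[0,0,-0.2],[0,0,-0.1],[0,0,0]], yaw=[0,0,0,0,0])

```text
clock: 8.25
ee_pos: [0.5777, 0.0447, 0.0769]
ee_rot: [-3.141, 0.0, -3.041]
force: [-8.2, -0.3, 9.6]
grip_width: -0.0002
finger_force: 5.5
```

Call:
arm_command(claw=[-1,-1,-1,-1,-1], slide=[[0,0,-0.1],[0,0,-0.1],[0,0,-0.1],[0,0,0],[0,0,0]], yaw=[0,0,0,0,0])

```text
clock: 8.75
ee_pos: [0.5779, 0.0447, 0.0761]
ee_rot: [-3.141, 0.001, -3.041]
force: [-17.7, -1.2, 28.8]
grip_width: 0.0
finger_force: 16.0
```

Call:
arm_command(claw=[-1,-1,-1,-1,-1], slide=[[0,0,0],[0,0,0],[0,0,0],[0,0,0],[0,0,0]], yaw=[0,0,0,0,0])

```text
clock: 9.25
ee_pos: [0.5779, 0.0447, 0.0761]
ee_rot: [-3.141, 0.001, -3.041]
force: [-18.2, -0.7, 28.2]
grip_width: -0.0002
finger_force: 16.0
```

Run:
```python
from rig import snapshot
import cv2
a=snapshot("side")["img"][125:210,180:300]
cv2.imwrite("pics/s4.png",cv2.resize(a,None,fx=6,fy=6,interpolation=cv2.INTER_CUBIC))
```

```text
(no output)
```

View pics/s4.png

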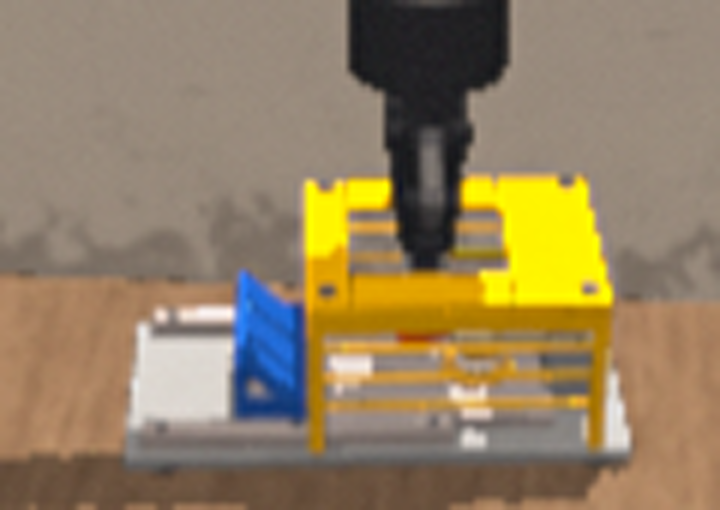

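The fingers pass down through the window around (425,230), clear of its edges. The red pad is down, visible below the plate at (420,338), and the carriage is home. Handing in now.

```bash
python3 -c "
from rig import sign_off
print(sign_off())"
```

```text
the job is handed in; nothing more can be done
None
```

I pushed the carriage home against its stop, then pressed the lever to its stop and handed the job in at about 9.3 s with the arm still holding it at about 28 N; the guard, tools and jar were not touched as far as the pictures and forces show.

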